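# Fit the filter cartridge into the fume extractor

### The arm

A 6-joint arm with a two-finger parallel gripper is mounted at the origin on a cart in front of the work surface, level with it; the furniture and walls round the work are solid. World frame = base frame: x ahead of the robot, y to its left, z up, the work surface at z = 0. Lengths are in m, angles in rad, forces in N, time in s.
With the tool pointing down it reaches from about 0.3 to 0.75 m from the base axis. Payload 8.5 kg.
Tool frame: the origin (TCP) lies at the very end of the fingers, on their centre line; the grasp point (between the pads) lies 19 mm behind it (manip.grip_point_offset is the distance from the TCP to the grasp point, in m); z points along the fingers, x is the direction in which the jaws open and shut, and the axes are right-handed (so a half turn about z gives the same grasp; the last joint's range is limited). The gripper opens to 85 mm and grips with 20 to 120 N. Pads are 22 mm wide; open, the fingers measure 114 mm over their backs; the gripper's body (76 mm by 85 mm) begins 54 mm behind the grasp point. The pads swing forward as they close: fully open they stand 13 mm farther back than shut.
Start: joints at [-1.435, 0.381, 1.297, -0, 1.464, -0.215], TCP at [0.189, -0.516, 0.231] pointing down, gripper open.
Joint ranges: [-3.11, 3.11], [-0.89, 2.33], [0.22, 2.48], [-1.42, 4.56], [0.17, 2.85], [-2.88, 2.88]. Speed limits (rad/s): [2.39, 2.39, 3.14, 3.14, 3.14, 3.14].

### API

Orientations are given as a rotation vector (axis times angle).
In Python, from plant import manip, optics gives the robot as it stands.
- The arm moves only by the shell command python3 -m handwheel 'ROWS' [FORCE]. ROWS is JSON, a list of rows, each a list of 3 entries, a list of its own where there are three numbers: the shift along the tool's x, y, z in cm, then the turn, a rotation vector about the tool's x, y, z in degrees, then the closure in counts, from 0 (fully open) to 255 (shut). In form: [[[tx, ty, tz], [rx, ry, rz], grip], ...]. A call has 1 to 5 rows; each row shifts and turns the commanded pose from where the row before left it, along the tool's axes as they then stand; what a row does not reach is not made up. A row lasts 1/8 s, in which the tool goes at most 62.5 mm and 10.7 degrees, less where a joint would pass 70% of its speed; a pose out of reach is approached as far as the arm can. A call is refused whole if a number of a shift passes 6.25 or a number of a turn 10.7, either way. A call with a gripper value outside its range is refused whole. The fingers move at their own pace and stop on an object; FORCE is the grip in N (left out, the last holds). Time passes only in rows, so rows that do not move let the fingers close. It gives the time, the measured TCP pose, the force and the opening at its end, in the units of the state.
- manip.state(): the state, without advancing time (a new reading comes with each control period).
- optics.camera(name): name is "side" or "top"; returns a dict with "img" (400x640x3 uint8, blue, green, red), "mtx" (3x3 intrinsics, pixels), "world_to_cam" (4x4, takes a point from world to camera coordinates). Camera axes: x right, y down, z forward; pixel columns grow to the right and rows downward; lengths in m; the calibration is good to about 2 mm. A picture is of the moment at which its call begins. There is no depth.
- manip.job_done(): hands the job in, once; it reports no verdict.
The state is a dict: "t": time; "joint_pos": joint angles; "dq": joint speeds; "effort": joint torques, N m; "position": TCP position; "tool_rot": TCP orientation; "ft_force": force on the tool from outside, world axes, zero at the start; "ft_torque": the same for the moment, N m; "finger_gap": opening from 0.0 (shut) to 1.0 (fully open).
Only numpy, scipy, OpenCV 4.12 (cv2) and the standard library are available. Lean on these libraries where they do the work, as an engineer would, in place of code of your own. Each camera call takes 0.05 s, during which the arm holds its last target.

### The job

Fit the filter of the little fume extractor beside the microscope: take the taller of the two filter cartridges out of the filter stand and slide it edgewise down between the extractor's vertical guides until its foot rests on the floor of the bay, then let go of it. Lower it, do not drop it, and leave the short cartridge in its place in the stand.

Things in the scene. Friction and masses are not known exactly. Their poses are not given: they have to be found in the camera images.
- tall_filter: Tall filter cartridge: thin dark grey panel with dark pleated faces, 8 mm thick (x), 70 wide (y), 80 high, plus a grip tab on the middle of the top edge, 10 thick (x), 30 wide (y), 34 high (114 mm in all). Same turned by half a turn. 0.06 to 0.1 kg. Origin: centre of its foot, z up. Starts upright in one of the stand's two places; clear of the stand once lifted 35 mm.
- short_filter: Short filter cartridge, not wanted here: same shape, thickness, width and tab, but its panel is only 46 mm high (80 mm in all). Origin: centre of its foot; z up. It stands in the other place of the stand; which of the two varies.
- stand: Filter stand, fixed: low white tray 56 mm (x) by 176 mm (y), 34 mm high. Two places side by side along its y, centres at y = +42 and -42 mm, floor 6 mm above its underside, slots 13 mm (x) by 80 mm (y). Origin: centre of its underside, on the desk, z up. A cartridge in it has its y along the stand's y.
- extractor: Small white fume extractor, fixed to the desk. Open-topped filter bay at its front (-x side), fan housing behind the bay (x = +26 to +84 mm, 108 mm wide, 80 mm high). Origin: on the desk under the middle of the bay, z up. Everything of it is below 90 mm; a seated cartridge's panel ends 92 mm above the desk and its tab at 126 mm.
- bay_floor (a point): Middle of the bay's floor, 12 mm above the desk, where the middle of the cartridge's foot belongs; axes as the extractor's. Cartridge goes in with thickness along x, width along y. At each end (y = +-26 to 41 mm) two upright ribs 16 mm apart in x; white cheeks 80 mm apart in y. From 70 to 88 mm above the desk they flare to a mouth 33 mm (x) by 94 mm (y).

How it is judged:
By the outcome, as a careful person would: the job done as asked, in the order asked, and still so for the second after the job is handed in, with the robot touching nothing.
It also fails if it takes over 35 s, if anything falls off the work surface, if the arm or the gripper's body presses on something with over 40 N, if the wrist force passes 120 N, or if a joint passes its speed limit or range.

## Working session

There is one attempt and no reset: what is moved stays moved. The work goes in short steps, Python scripts to look and compute and a shell command to move; the robot and the scene stay as the last step left them, time stands still between calls to the robot, and variables do not carry over. Pictures are saved under pics/ and viewed, and the job is handed in when it is done.

```bash
mkdir -p pics; ls; python3 - <<'E'
from plant import manip, optics
import cv2
s=manip.state(); print(s); print(manip.grip_point_offset)
for n in("side","top"):
    c=optics.camera(n); cv2.imwrite(f"pics/{n}0.png",c["img"]); print(n,c["mtx"].tolist(),c["world_to_cam"].round(4).tolist())
E
```

```text
pics
{'t': 0.0, 'joint_pos': array([-1.43530530e+00,  3.81194893e-01,  1.29826017e+00,  1.97161572e-05,
        1.46362115e+00, -2.15286160e-01]), 'dq': array([-0.00032754, -0.00143367, -0.00117831,  0.0001712 ,  0.0021068 ,
       -0.00074863]), 'effort': array([ 1.30434078e-04, -4.48463845e+01, -2.31278211e+01, -1.52126058e-04,
        4.84544769e-03, -3.90976808e-06]), 'position': array([ 0.18896393, -0.5162028 ,  0.23071258]), 'tool_rot': array([-2.57407640e+00,  1.79911128e+00,  1.55761526e-03]), 'ft_force': array([-0.53235033,  0.06926332, -0.61815074]), 'ft_torque': array([-0.00500008,  0.01619395, -0.03177983]), 'finger_gap': 1.0027841590428033}
0.0187
side [[421.38172155875606, 0.0, 314.56048363764734], [0.0, 421.38172155875606, 202.220438806903], [0.0, 0.0, 1.0]] [[-0.9449, -0.3267, 0.0205, 0.4907], [-0.2053, 0.5425, -0.8146, 0.1084], [0.255, -0.7739, -0.5797, 0.813], [0.0, 0.0, 0.0, 1.0]]
top [[468.45406924631544, 0.0, 321.36138699115537], [0.0, 468.45406924631544, 194.86267967951127], [0.0, 0.0, 1.0]] [[0.013, -0.9995, 0.0304, 0.0463], [-0.9953, -0.0158, -0.0953, 0.5216], [0.0957, -0.029, -0.995, 0.8536], [0.0, 0.0, 0.0, 1.0]]
```

View pics/side0.png

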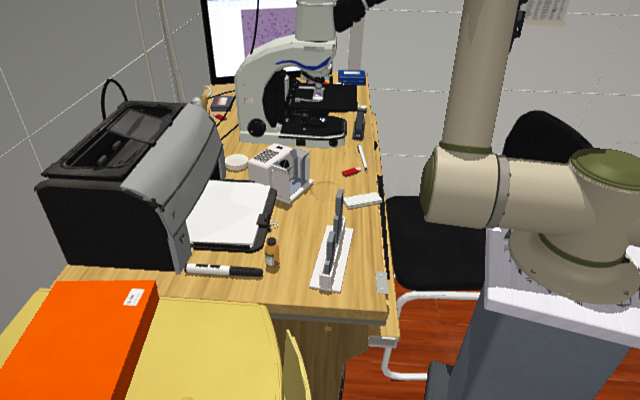

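View pics/top0.png

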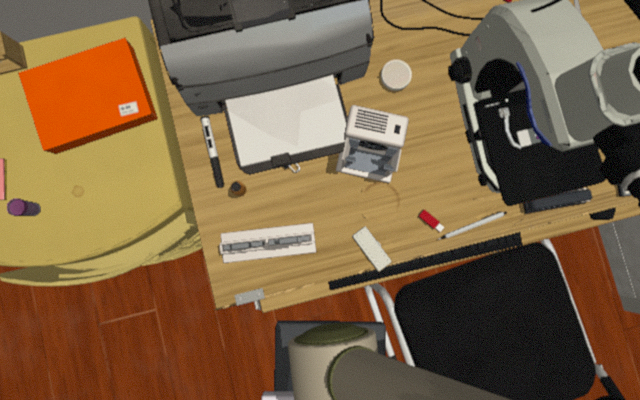

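The side view shows the stand at about (333,258), with the tall cartridge at its far end, tab top near (338,193). The extractor is at about (280,172). In the top view the stand is at (268,243) and the extractor at (372,145). Zooming in.

```bash
python3 - <<'E'
import cv2,numpy as np
t=cv2.imread("pics/top0.png"); s=cv2.imread("pics/side0.png")
def z(im,x,y,w,h,f): return cv2.resize(im[y:y+h,x:x+w],None,fx=f,fy=f,interpolation=cv2.INTER_NEAREST)
cv2.imwrite("pics/z1.png",z(t,210,215,115,55,7)[:, :800])
cv2.imwrite("pics/z2.png",z(t,325,95,95,95,6))
cv2.imwrite("pics/z3.png",z(s,240,135,130,95,6)) 
cv2.imwrite("pics/z4.png",z(s,300,180,60,118,5))
E
```

```text
(no output)
```

View pics/z1.png

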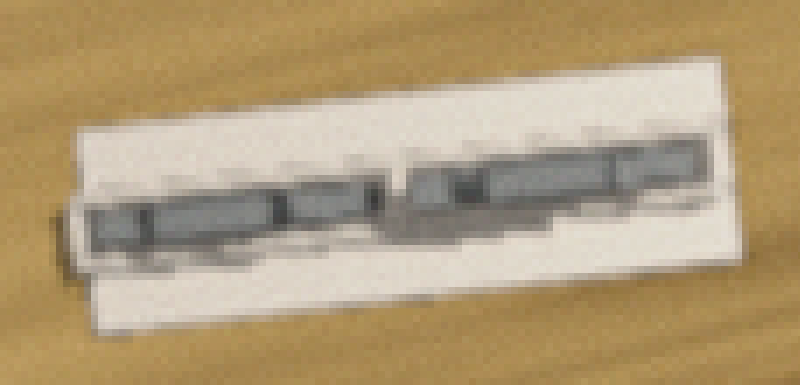

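View pics/z2.png

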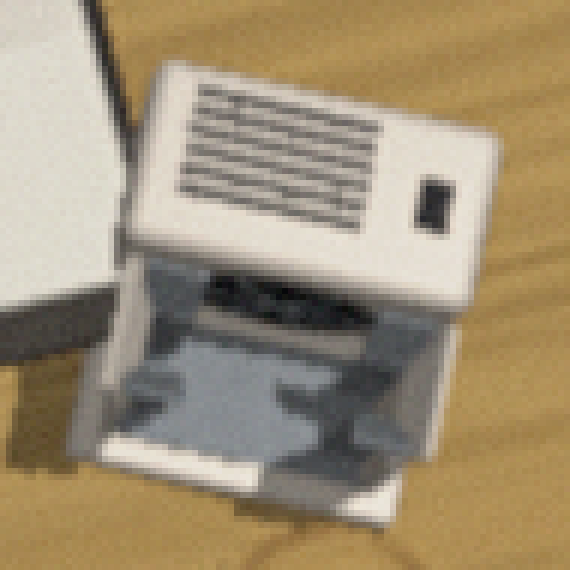

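View pics/z3.png

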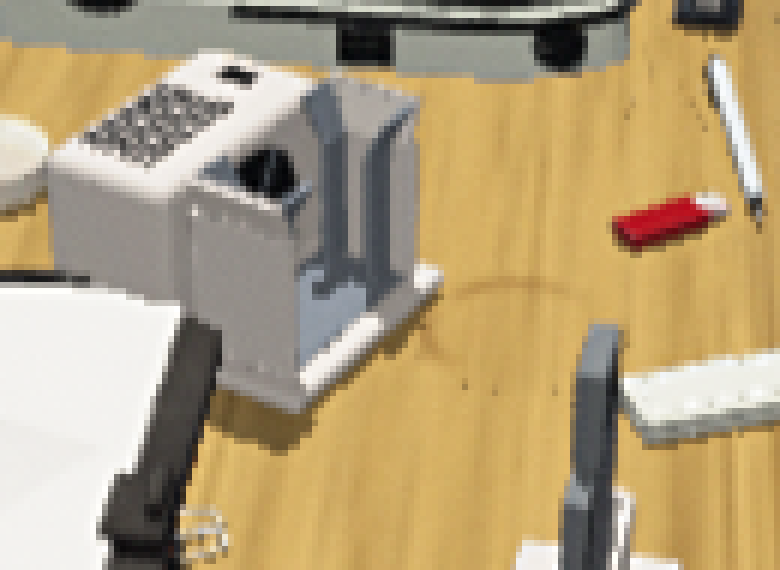

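View pics/z4.png

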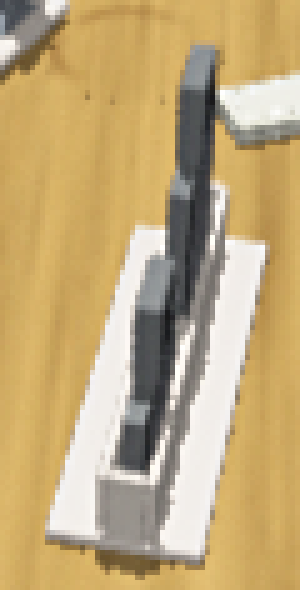

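The tall cartridge stands in the right-hand (world −y) place. Its tab top centre is at about (288.3,240.7) in the top view and (339.6,192.8) in the side view. The extractor's bay opens towards the bottom of the top view.

```bash
cat > h.py <<'E'
import numpy as np
from plant import optics
K={};W={}
for n in("side","top"):
    c=optics.camera(n);K[n]=c["mtx"];W[n]=c["world_to_cam"]
def ray(n,p):
    R=W[n][:3,:3];t=W[n][:3,3]
    return -R.T@t, R.T@np.linalg.solve(K[n],[p[0],p[1],1])
def pl(n,p,z):
    o,d=ray(n,p); return (o+d*(z-o[2])/d[2])
def tri(a,b):
    o1,d1=ray("top",a);o2,d2=ray("side",b)
    s=np.linalg.lstsq(np.c_[d1,-d2],o2-o1,rcond=None)[0]
    p,q=o1+s[0]*d1,o2+s[1]*d2
    return (p+q)/2,np.linalg.norm(p-q)
def proj(n,P):
    q=K[n]@(W[n]@np.r_[P,1])[:3]; return q[:2]/q[2]
E
python3 - <<'E'
from h import *
import numpy as np
np.set_printoptions(precision=4,suppress=True)
z1=lambda x,y:(210+x/7-.5,215+y/7-.5)
z2=lambda x,y:(325+x/6-.5,95+y/6-.5)
z3=lambda x,y:(240+x/6-.5,135+y/6-.5)
z4=lambda x,y:(300+x/5-.5,180+y/5-.5)
def ya(d):return np.degrees(np.arctan2(d[1],d[0]))
print("tall top",pl("top",z1(548,180),.12), tri(z1(548,180),z4(198,64)))
A=[pl("top",z1(*p),.12) for p in[(487,165),(607,150),(612,192),(490,208)]];print("tab corners",np.array(A), ya(A[0]-A[1]))
print("short top",pl("top",z1(213,213),.086), tri(z1(213,213),z4(152,285)))
C=[pl("top",z1(*p),.004) for p in[(78,130),(720,58),(743,262),(96,335)]];C=np.array(C)
print("stand",C.mean(0),np.linalg.norm(C[0]-C[1]),np.linalg.norm(C[1]-C[2]),ya(C[0]-C[1]+C[3]-C[2]))
H=np.array([pl("top",z2(*p),.08) for p in[(163,62),(500,133),(470,310),(128,240)]])
print("housing",H.mean(0),[np.linalg.norm(H[i]-H[(i+1)%4]) for i in range(4)],ya(H[0]-H[1]+H[3]-H[2]),ya(H[1]-H[2]+H[0]-H[3]))
S=np.array([pl("side",z3(*p),.08) for p in[(55,155),(205,55),(325,85),(190,180)]])
print(S)
E
```

```text
tall top [0.4357 0.1111 0.12  ] (array([0.4358, 0.1112, 0.1195]), np.float64(0.0004023027173489093))
tab corners [[0.439  0.1255 0.12  ]
 [0.4429 0.0973 0.12  ]
 [0.433  0.096  0.12  ]
 [0.4289 0.1246 0.12  ]] 97.86993894016673
short top [0.4265 0.1942 0.086 ] (array([0.4262, 0.1946, 0.0831]), np.float64(0.00049193088504516))
stand [0.4307 0.1528 0.004 ] 0.17439628237219648 0.055502102339544564 97.14727445104617
housing [ 0.6416 -0.0424  0.08  ] [np.float64(0.10294790425826572), np.float64(0.05463719982037096), np.float64(0.10368032376289203), np.float64(0.0551638586863105)] 79.22927792670819 -10.095121609865545
[[ 0.6744  0.0041  0.08  ]
 [ 0.6546 -0.0887  0.08  ]
 [ 0.6012 -0.0827  0.08  ]
 [ 0.6206  0.0029  0.08  ]]
```

```bash
cat > ov.py <<'E'
from h import *
import cv2,sys
def draw(im,n,o,yaw,f,x0,y0,rects):
    c,s=np.cos(yaw),np.sin(yaw);R=np.array([[c,-s],[s,c]])
    for (xa,xb,ya,yb,z,col) in rects:
        P=[proj(n,np.r_[R@[x,y]+o,z]) for x,y in[(xa,ya),(xb,ya),(xb,yb),(xa,yb)]]
        P=((np.array(P)+.5-[x0,y0])*f).round().astype(int)
        cv2.polylines(im,[P],True,col,1)
E
python3 - <<'E'
from ov import *
yaw=np.radians(-10.4);o=np.array([.5875,-.0324])
r=[(.026,.084,-.054,.054,.08,(0,0,255)),(-.0165,.0165,-.047,.047,.088,(0,255,0)),(-.008,.008,-.04,.04,.012,(255,0,255))]
def z(im,x,y,w,h,f): return cv2.resize(im[y:y+h,x:x+w],None,fx=f,fy=f,interpolation=cv2.INTER_NEAREST)
a=z(cv2.imread("pics/top0.png"),325,95,95,95,6);draw(a,"top",o,yaw,6,325,95,r)
b=z(cv2.imread("pics/side0.png"),240,135,80,75,7);draw(b,"side",o,yaw,7,240,135,r)
cv2.imwrite("pics/o1.png",a);cv2.imwrite("pics/o2.png",b)
E
```

```text
(no output)
```

View pics/o1.png

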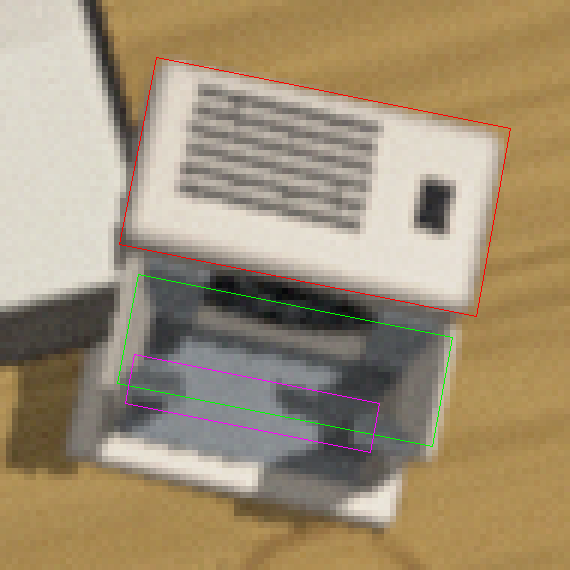

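View pics/o2.png

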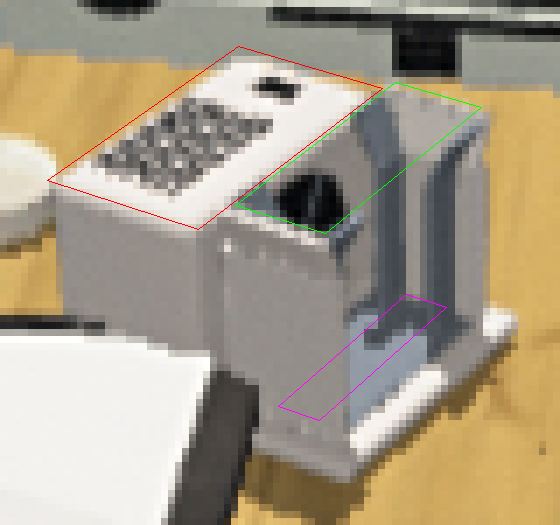

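The projected housing (red), mouth (green) and channel (magenta) line up with both views. So the bay is at (0.5875,−0.0324) with yaw −10.4°, and the tall tab is at (0.4357,0.111) with yaw about 7.3°.

```bash
cat > go.py <<'E'
import sys,numpy as np
from scipy.spatial.transform import Rotation as R
from plant import manip
np.set_printoptions(precision=3,suppress=True)
def goal(x,y,z,yaw):  # tool down, tool x along yaw (deg); picks nearer half turn
    s=manip.state();Rc=R.from_rotvec(s["tool_rot"]);p=s["position"];M=Rc.as_matrix()
    best=None
    for k in(0,180):
        a=np.radians(yaw+k);G=np.c_[[np.cos(a),np.sin(a),0],[np.sin(a),-np.cos(a),0],[0,0,-1]]
        d=np.degrees((Rc.inv()*R.from_matrix(G)).as_rotvec())
        print("turn deg",d)
    print("yaw now",np.degrees(np.arctan2(M[1,0],M[0,0])),"pos",p.round(4),"tilt",M[:,2].round(4),"j",s["joint_pos"].round(2))
    print("shift tool cm",M.T@(np.array([x,y,z])-p)*100,"F",s["ft_force"].round(1),"gap",round(s["finger_gap"],3),"t",s["t"])
if __name__=="__main__": goal(*map(float,sys.argv[1:5]))
E
python3 go.py .4357 .1112 .19 7.3
```

```text
turn deg [ -0.021   0.017 -77.2  ]
turn deg [  0.019   0.022 102.8  ]
yaw now -69.90028289784244 pos [ 0.189 -0.516  0.231] tilt [-0.  0. -1.] j [-1.44  0.38  1.3  -0.    1.46 -0.22]
shift tool cm [-50.46  -44.736   4.138] F [-0.1  0.1 -0.6] gap 1.0 t 0.3
```

```bash
python3 -m handwheel '[[[-4.2,-3.7,0.2],[0,0,0],0],[[-4.2,-3.7,0.2],[0,0,0],0],[[-4.2,-3.7,0.2],[0,0,0],0],[[-4.2,-3.7,0.2],[0,0,0],0],[[-4.2,-3.7,0.2],[0,0,0],0]]' 40; python3 -m handwheel '[[[-4.2,-3.7,0.2],[0,0,0],0],[[-4.2,-3.7,0.2],[0,0,0],0],[[-4.2,-3.7,0.2],[0,0,0],0],[[-4.2,-3.7,0.2],[0,0,0],0],[[-4.2,-3.7,0.2],[0,0,0],0]]';python3 -m handwheel '[[[0,0,0],[0,0,-10],0],[[0,0,0],[0,0,-10],0],[[0,0,0],[0,0,-10],0],[[0,0,0],[0,0,-10],0],[[0,0,0],[0,0,-10],0]]'; python3 go.py .4357 .1112 .16 7.3
```

```text
t: 0.92
position: [0.2909, -0.254, 0.2213]
tool_rot: [2.574, -1.8, 0.001]
ft_force: [1.4, -0.3, 0.4]
finger_gap: 0.999
t: 1.55
position: [0.3926, 0.0069, 0.2115]
tool_rot: [-2.575, 1.8, -0.001]
ft_force: [0.6, -0.6, 1.0]
finger_gap: 1.001
t: 2.17
position: [0.3921, 0.0051, 0.2114]
tool_rot: [3.096, -0.534, 0.0]
ft_force: [-0.8, -0.2, 0.6]
finger_gap: 1.001
turn deg [  0.002  -0.005 -26.868]
turn deg [ -0.007  -0.003 153.132]
yaw now -19.567649292307415 pos [0.392 0.005 0.211] tilt [ 0. -0. -1.] j [-0.29  0.12  1.73 -0.    1.3   0.05]
shift tool cm [  0.554 -11.457   5.136] F [-0.8 -0.2  0.6] gap 1.001 t 2.175
```

```bash
python3 -m handwheel '[[[0,0,0],[0,0,-9],0],[[0,0,0],[0,0,-9],0],[[0,0,0],[0,0,-8.9],0]]';  python3 go.py .4357 .1112 .16 7.3
```

```text
t: 2.55
position: [0.3921, 0.0051, 0.2114]
tool_rot: [3.135, 0.2, 0.0]
ft_force: [0.1, 0.3, 0.7]
finger_gap: 0.997
turn deg [ 0.003 -0.004 -0.005]
turn deg [ -0.006  -0.005 179.995]
yaw now 7.294952725890604 pos [0.392 0.005 0.211] tilt [ 0. -0. -1.] j [-0.29  0.12  1.73 -0.    1.3  -0.42]
shift tool cm [ 5.672 -9.971  5.137] F [0.1 0.3 0.7] gap 0.997 t 2.55
```

```bash
python3 -m handwheel '[[[1.9,-3.33,0],[0,0,0],0],[[1.9,-3.33,0],[0,0,0],0],[[1.87,-3.33,0],[0,0,0],0],[[0,0,2.5],[0,0,0],0],[[0,0,2.6],[0,0,0],0]]';python3 -m handwheel '[[[0,0,0],[0,0,0],0]]';  python3 go.py .4357 .1112 .088 7.3; python3 - <<'E'
from plant import optics
import cv2,numpy as np
t=optics.camera("top")["img"];s=optics.camera("side")["img"]
def z(im,x,y,w,h,f): return cv2.resize(im[y:y+h,x:x+w],None,fx=f,fy=f,interpolation=cv2.INTER_NEAREST)
cv2.imwrite("pics/g1.png",np.hstack([z(t,210,160,130,120,3),z(s,280,130,130,120,3)]))
E
```

```text
t: 3.18
position: [0.4364, 0.1116, 0.1598]
tool_rot: [3.136, 0.194, 0.001]
ft_force: [0.3, -0.2, 0.1]
finger_gap: 1.0
t: 3.3
position: [0.4354, 0.1112, 0.1593]
tool_rot: [-3.135, -0.192, 0.006]
ft_force: [-0.1, -0.5, 0.1]
finger_gap: 0.997
turn deg [-0.027  0.2   -0.292]
turn deg [  0.314   0.042 179.708]
yaw now 7.008424358952186 pos [0.435 0.111 0.159] tilt [-0.004  0.    -1.   ] j [-0.01  0.28  1.68 -0.    1.18 -0.14]
shift tool cm [0.052 0.007 7.127] F [-0.1 -0.5  0.1] gap 0.997 t 3.3
```

View pics/g1.png

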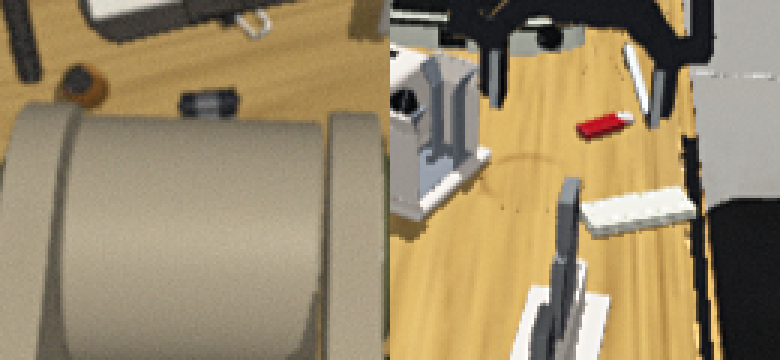

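The top view is blocked by the arm. In the side view the open fingers, at about (315,157) and (368,162) full-frame, straddle the tab's direction. Descending.

```bash
python3 -m handwheel '[[[0,0,2],[0,0,0],0],[[0,0,2],[0,0,0],0],[[0,0,1.6],[0,0,0],0],[[0,0,1.5],[0,0,0],0],[[0,0,0],[0,0,0],0]]' 30;  python3 go.py .4357 .1112 .088 7.3; python3 -m handwheel '[[[0,0,0],[0,0,0],255],[[0,0,0],[0,0,0],255],[[0,0,0],[0,0,0],255],[[0,0,0],[0,0,0],255],[[0,0,0],[0,0,0],255]]' 30;python3 -m handwheel '[[[0,0,0],[0,0,0],255],[[0,0,0],[0,0,0],255],[[0,0,0],[0,0,0],255]]' 40; python3 go.py .4357 .1112 .088 7.3; python3 - <<'E'
from plant import optics
import cv2,numpy as np
s=optics.camera("side")["img"]
def z(im,x,y,w,h,f): return cv2.resize(im[y:y+h,x:x+w],None,fx=f,fy=f,interpolation=cv2.INTER_NEAREST)
cv2.imwrite("pics/g2.png",z(s,280,130,130,160,3))
E
```

```text
t: 4.03
position: [0.4365, 0.111, 0.0897]
tool_rot: [-3.136, -0.191, -0.0]
ft_force: [1.2, -0.1, 0.9]
finger_gap: 0.997
turn deg [-0.    -0.004 -0.316]
turn deg [ -0.006   0.001 179.684]
yaw now 6.983622059602023 pos [0.436 0.111 0.09 ] tilt [ 0.  0. -1.] j [-0.01  0.38  1.78  0.    0.98 -0.14]
shift tool cm [-0.077 -0.025  0.172] F [ 1.2 -0.1  0.9] gap 0.997 t 4.025
t: 4.65
position: [0.4364, 0.1111, 0.0896]
tool_rot: [3.136, 0.192, 0.001]
ft_force: [-0.3, -1.1, 2.8]
finger_gap: 0.112
t: 5.03
position: [0.4364, 0.1111, 0.0896]
tool_rot: [3.136, 0.192, 0.001]
ft_force: [-0.3, 0.1, 5.5]
finger_gap: 0.111
turn deg [ 0.006 -0.038 -0.299]
turn deg [ -0.059  -0.01  179.701]
yaw now 7.001080755745132 pos [0.436 0.111 0.09 ] tilt [ 0.001 -0.    -1.   ] j [-0.01  0.38  1.78 -0.    0.98 -0.14]
shift tool cm [-0.074 -0.015  0.158] F [-0.3  0.1  5.5] gap 0.111 t 5.025
```

View pics/g2.png

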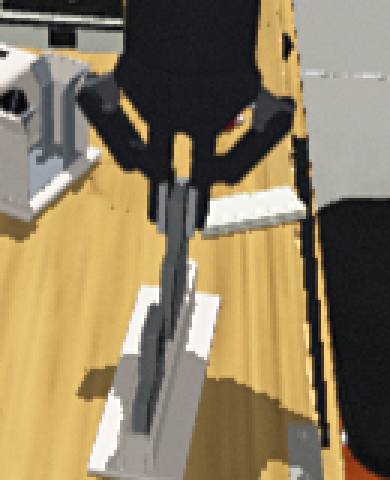

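Gap 0.111 is about 9.4 mm, so the tab is gripped. The side view shows the pads on the tab at about (338,200) full-frame. Lifting straight up.

```bash
python3 -m handwheel '[[[0,0,-1],[0,0,0],255],[[0,0,-1.5],[0,0,0],255],[[0,0,-2],[0,0,0],255],[[0,0,-2],[0,0,0],255],[[0,0,-2],[0,0,0],255]]' 50;  python3 -m handwheel '[[[0,0,-1.5],[0,0,0],255],[[0,0,-1],[0,0,0],255],[[0,0,0],[0,0,8.7],255],[[0,0,0],[0,0,8.7],255]]'; python3 go.py .5875 -.0324 .20 -10.4; python3 - <<'E'
from plant import optics
import cv2,numpy as np
t=optics.camera("top")["img"];s=optics.camera("side")["img"]
cv2.imwrite("pics/l0s.png",s)
def z(im,x,y,w,h,f): return cv2.resize(im[y:y+h,x:x+w],None,fx=f,fy=f,interpolation=cv2.INTER_NEAREST)
cv2.imwrite("pics/g3.png",z(s,260,80,150,200,3))
E
```

```text
t: 5.7
position: [0.4359, 0.1112, 0.1752]
tool_rot: [-3.136, -0.192, 0.001]
ft_force: [-0.5, 0.8, -0.9]
finger_gap: 0.105
t: 6.2
position: [0.436, 0.1111, 0.1994]
tool_rot: [3.128, -0.293, -0.001]
ft_force: [0.1, 0.2, -2.1]
finger_gap: 0.111
turn deg [ 0.006  0.036 -0.286]
turn deg [  0.056  -0.009 179.714]
yaw now -10.686397159351543 pos [0.436 0.111 0.199] tilt [-0.001  0.    -1.   ] j [-0.01  0.24  1.61  0.    1.29  0.17]
shift tool cm [17.551 11.296 -0.074] F [ 0.1  0.2 -2.1] gap 0.111 t 6.2
```

View pics/g3.png

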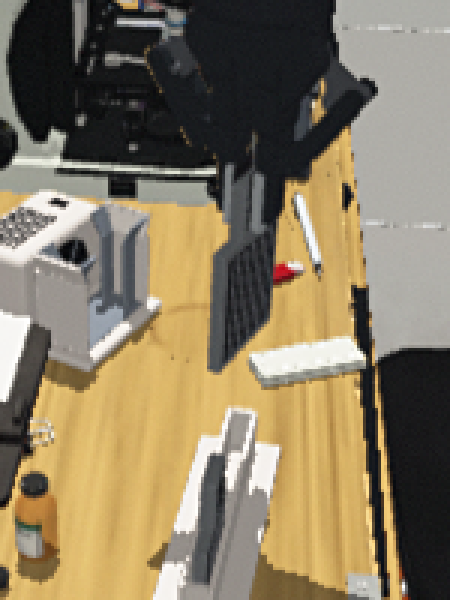

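The cartridge hangs straight and is clear of the stand, and the short cartridge is still in its place. Carrying it over the bay at 11 cm foot height.

```bash
python3 -m handwheel '[[[2.5,1.6,0],[0,0,-0.3],255],[[3.5,2.25,0],[0,0,0],255],[[4,2.6,0],[0,0,0],255],[[3.5,2.25,0],[0,0,0],255],[[2.5,1.6,0],[0,0,0],255]]';  python3 -m handwheel '[[[1.5,1,0],[0,0,0],255],[[0,0,0],[0,0,0],255],[[0,0,0],[0,0,0],255]]'; python3 go.py .5875 -.0324 .20 -10.4; python3 - <<'E'
from ov import *
t=optics.camera("top")["img"];s=optics.camera("side")["img"]
cv2.imwrite("pics/c0s.png",s);cv2.imwrite("pics/c0t.png",t)
def z(im,x,y,w,h,f): return cv2.resize(im[y:y+h,x:x+w],None,fx=f,fy=f,interpolation=cv2.INTER_NEAREST)
b=z(s,220,60,120,150,4);
from plant import manip
p=manip.state()["position"]
fz=p[2]-.0896+.006
draw(b,"side",p[:2],np.radians(-10.4),4,220,60,[(-.004,.004,-.035,.035,fz,(0,0,255)),(-.004,.004,-.035,.035,fz+.08,(0,255,0))])
cv2.imwrite("pics/g4.png",b);cv2.imwrite("pics/g4t.png",z(t,310,60,130,130,4))
E
```

```text
t: 6.92
position: [0.5765, -0.0198, 0.1989]
tool_rot: [-3.13, 0.272, 0.001]
ft_force: [0.3, 0.2, -0.9]
finger_gap: 0.108
t: 7.3
position: [0.588, -0.0303, 0.1992]
tool_rot: [-3.129, 0.274, 0.001]
ft_force: [-0.2, 0.5, -0.8]
finger_gap: 0.111
turn deg [-0.01   0.051  0.399]
turn deg [  -0.079   -0.016 -179.601]
yaw now -10.000998423351394 pos [ 0.588 -0.03   0.199] tilt [-0.001  0.    -1.   ] j [-0.25  0.47  1.24  0.    1.43 -0.08]
shift tool cm [-0.013  0.214 -0.08 ] F [-0.2  0.5 -0.8] gap 0.111 t 7.3
```

View pics/g4.png

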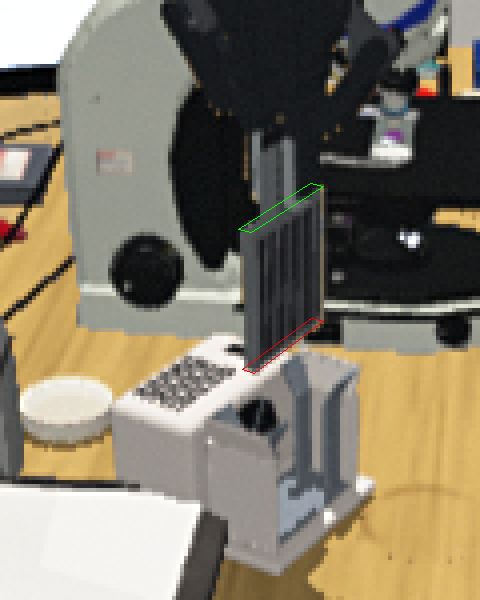

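View pics/g4t.png

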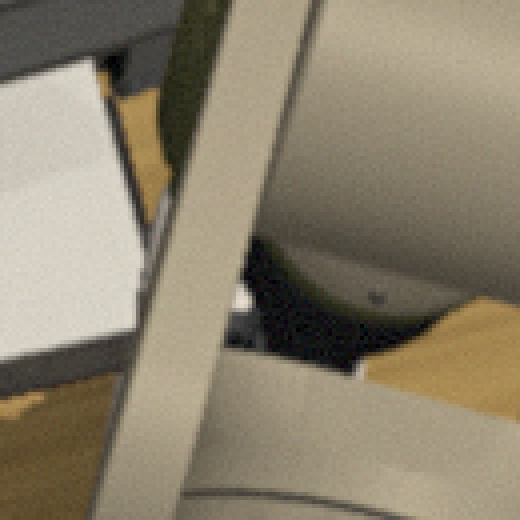

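The side view shows the panel matching its predicted outline (foot edge from (281,153) to (300,140) full-frame), upright above the bay. I'll correct 2 mm in y, then lower into the mouth.

```bash
python3 -m handwheel '[[[0,0.2,0],[0,0,0.4],255],[[0,0,1.2],[0,0,0],255],[[0,0,1.0],[0,0,0],255],[[0,0,0.8],[0,0,0],255],[[0,0,0],[0,0,0],255]]';  python3 go.py .5875 -.0324 .096 -10.4; python3 - <<'E'
from ov import *
s=optics.camera("side")["img"]
def z(im,x,y,w,h,f): return cv2.resize(im[y:y+h,x:x+w],None,fx=f,fy=f,interpolation=cv2.INTER_NEAREST)
b=z(s,220,60,120,150,4);
from plant import manip
p=manip.state()["position"]
fz=p[2]-.0896+.006
cv2.imwrite("pics/g5.png",b)
E
```

```text
t: 8.12
position: [0.588, -0.0328, 0.1684]
tool_rot: [-3.128, 0.287, 0.003]
ft_force: [0.3, -0.6, -1.0]
finger_gap: 0.107
turn deg [-0.007  0.095 -0.101]
turn deg [  0.15    0.011 179.899]
yaw now -10.501105696066999 pos [ 0.588 -0.033  0.168] tilt [-0.002  0.    -1.   ] j [-0.26  0.5   1.29 -0.    1.36 -0.07]
shift tool cm [-0.041 -0.032  7.243] F [ 0.3 -0.6 -1. ] gap 0.107 t 8.125
```

View pics/g5.png

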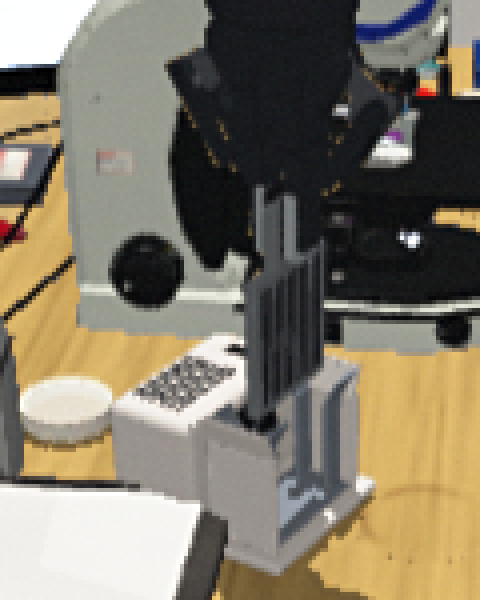

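The foot is entering the mouth centrally (foot corners at about (283,165) and (301,155)), and the force is flat. Continuing down.

```bash
python3 -m handwheel '[[[0,0,0.8],[0,0,0],255],[[0,0,0.8],[0,0,0],255],[[0,0,0.8],[0,0,0],255],[[0,0,0.4],[0,0,0],255],[[0,0,0],[0,0,0],255]]';  python3 go.py .5875 -.0324 .096 -10.4; python3 - <<'E'
from ov import *
s=optics.camera("side")["img"]
def z(im,x,y,w,h,f): return cv2.resize(im[y:y+h,x:x+w],None,fx=f,fy=f,interpolation=cv2.INTER_NEAREST)
cv2.imwrite("pics/g6.png",z(s,250,90,80,115,5))
E
```

```text
t: 8.9
position: [0.5882, -0.0328, 0.141]
tool_rot: [-3.128, 0.287, 0.001]
ft_force: [-0.2, 0.0, -1.0]
finger_gap: 0.106
turn deg [-0.003  0.036 -0.101]
turn deg [  0.056   0.005 179.899]
yaw now -10.50068452771557 pos [ 0.588 -0.033  0.141] tilt [-0.001  0.    -1.   ] j [-0.26  0.52  1.33  0.    1.29 -0.07]
shift tool cm [-0.07  -0.031  4.497] F [-0.2  0.  -1. ] gap 0.106 t 8.9
```

View pics/g6.png

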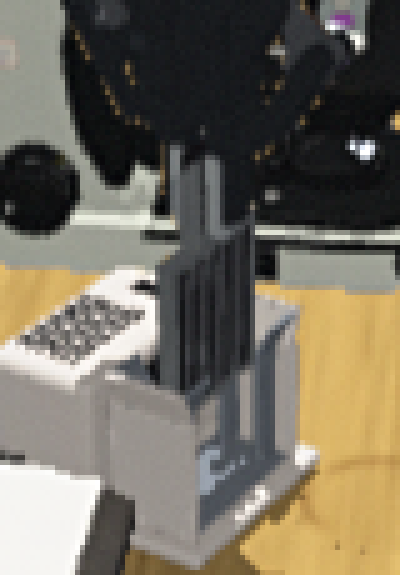

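Foot is at about 57 mm, between the ribs and running freely (no side force). The front rib is visible in front of the panel's edge. Lowering on.

```bash
python3 -m handwheel '[[[-0.05,0,0.8],[0,0,0],255],[[0,0,0.8],[0,0,0],255],[[0,0,0.8],[0,0,0],255],[[0,0,0.8],[0,0,0],255],[[0,0,0.4],[0,0,0],255]]';  python3 -m handwheel '[[[0,0,0.3],[0,0,0],255],[[0,0,0],[0,0,0],255]]'; python3 go.py .5875 -.0324 .0955 -10.4
```

```text
t: 9.68
position: [0.5876, -0.0328, 0.1046]
tool_rot: [-3.128, 0.287, 0.001]
ft_force: [0.1, -0.3, -0.7]
finger_gap: 0.106
t: 9.93
position: [0.5878, -0.0328, 0.1023]
tool_rot: [-3.128, 0.287, 0.0]
ft_force: [-0.6, 0.2, -0.2]
finger_gap: 0.106
turn deg [-0.002  0.004 -0.1  ]
turn deg [  0.006   0.003 179.9  ]
yaw now -10.499935794158166 pos [ 0.588 -0.033  0.102] tilt [-0.  0. -1.] j [-0.26  0.57  1.38  0.    1.2  -0.07]
shift tool cm [-0.033 -0.032  0.676] F [-0.6  0.2 -0.2] gap 0.106 t 9.925
```

```bash
python3 -m handwheel '[[[0,0,0.2],[0,0,0],255],[[0,0,0.2],[0,0,0],255],[[0,0,0],[0,0,0],255]]';python3 -m handwheel '[[[0,0,0.1],[0,0,0],255],[[0,0,0],[0,0,0],255]]';python3 -m handwheel '[[[0,0,0.1],[0,0,0],255],[[0,0,0],[0,0,0],255]]'
```

```text
t: 10.3
position: [0.5877, -0.0328, 0.0982]
tool_rot: [-3.128, 0.287, 0.0]
ft_force: [-0.7, -0.2, -1.3]
finger_gap: 0.106
t: 10.55
position: [0.5878, -0.0328, 0.0973]
tool_rot: [-3.128, 0.288, 0.0]
ft_force: [-0.1, 0.8, -1.0]
finger_gap: 0.109
t: 10.8
position: [0.5877, -0.0328, 0.0962]
tool_rot: [-3.128, 0.287, 0.0]
ft_force: [-0.3, 0.1, -0.8]
finger_gap: 0.11
```

```bash
python3 -m handwheel '[[[0,0,0.07],[0,0,0],255],[[0,0,0],[0,0,0],255]]';python3 -m handwheel '[[[0,0,0.07],[0,0,0],255],[[0,0,0],[0,0,0],255]]'
```

```text
t: 11.05
position: [0.5878, -0.0328, 0.0956]
tool_rot: [3.128, -0.287, 0.0]
ft_force: [0.5, -0.1, -0.1]
finger_gap: 0.11
t: 11.3
position: [0.588, -0.0328, 0.0956]
tool_rot: [3.128, -0.287, 0.001]
ft_force: [-0.8, 0.7, 5.5]
finger_gap: 0.105
```

Contact came at TCP z = 0.0956, exactly the predicted floor height, with a 5.5 N push. Releasing.

```bash
python3 -m handwheel '[[[0,0,0],[0,0,0],200],[[0,0,0],[0,0,0],150],[[0,0,0],[0,0,0],80],[[0,0,0],[0,0,0],0],[[0,0,0],[0,0,0],0]]'; python3 -m handwheel '[[[0,0,0],[0,0,0],0],[[0,0,-1],[0,0,0],0],[[0,0,-2],[0,0,0],0],[[0,0,-3],[0,0,0],0],[[0,0,-4],[0,0,0],0]]';python3 -m handwheel '[[[-4,0,-2],[0,0,0],0],[[-5,0,0],[0,0,0],0],[[-5,0,0],[0,0,0],0],[[-5,0,0],[0,0,0],0],[[-5,0,0],[0,0,0],0]]'; python3 - <<'E'
from ov import *
t=optics.camera("top")["img"];s=optics.camera("side")["img"]
def z(im,x,y,w,h,f): return cv2.resize(im[y:y+h,x:x+w],None,fx=f,fy=f,interpolation=cv2.INTER_NEAREST)
a=z(t,325,90,95,100,4);b=z(s,245,100,80,100,4)
r=[(-.004,.004,-.035,.035,.092,(0,255,0)),(-.005,.005,-.015,.015,.126,(0,0,255))]
draw(a,"top",[.5875,-.0324],np.radians(-10.4),4,325,90,r);draw(b,"side",[.5875,-.0324],np.radians(-10.4),4,245,100,r)
cv2.imwrite("pics/f1.png",np.hstack([a,b]));cv2.imwrite("pics/f2.png",s);cv2.imwrite("pics/f3.png",t)
E
```

```text
t: 11.92
position: [0.5878, -0.0328, 0.0949]
tool_rot: [-3.128, 0.287, 0.0]
ft_force: [0.4, -0.5, -0.3]
finger_gap: 1.001
t: 12.55
position: [0.5874, -0.0327, 0.1961]
tool_rot: [-3.128, 0.288, 0.002]
ft_force: [1.0, 0.8, -0.1]
finger_gap: 1.003
t: 13.18
position: [0.3502, 0.0113, 0.2155]
tool_rot: [3.128, -0.287, 0.002]
ft_force: [0.1, 0.0, 1.4]
finger_gap: 0.999
```

View pics/f1.png

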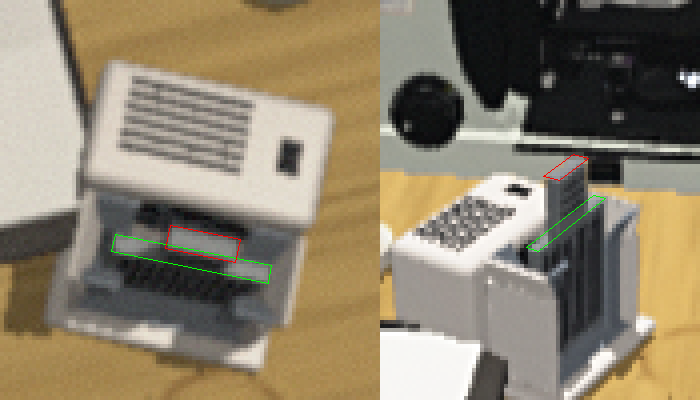

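View pics/f2.png

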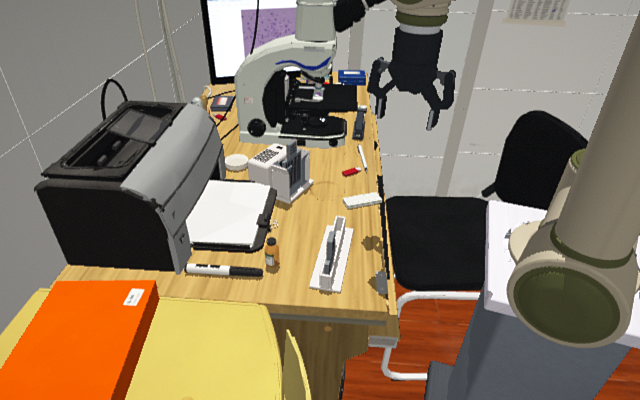

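Both views show the cartridge seated: its panel top and tab top match the outlines drawn at 92 and 126 mm. The short cartridge is still in the stand, and the gripper is well clear.

```bash
python3 -m handwheel '[[[0,0,0],[0,0,0],0],[[0,0,0],[0,0,0],0]]'; python3 -c "
from plant import manip
print(manip.job_done())"
```

```text
t: 13.62
position: [0.3525, 0.0107, 0.2149]
tool_rot: [-3.128, 0.288, 0.0]
ft_force: [-0.6, -0.7, -0.2]
finger_gap: 1.002
the job is handed in; nothing more can be done
None
```

The tall filter is seated in the extractor bay and the job is handed in, at about 13.6 s of the 35 s allowed. I gripped it by the tab, lifted it straight out of the stand, carried it above the extractor and lowered it between the guides. Its foot touched the bay floor at the predicted height with about 5.5 N, and then I let go and backed the arm away.

- **Fit:** after release, the top and side pictures show the panel top and tab top on the outlines expected for a seated cartridge (92 and 126 mm).
- **Short filter:** it is still in its place in the stand.
- **Forces:** no force reading went above 5.5 N, and the arm was clear of everything with the gripper open at hand-in.

No check failed or disagreed. The top camera was blocked by the arm during the grasp and the approach, so those steps relied on the side view and the force readings.

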